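Check the heater plate of the darkroom tempering unit with a contact probe

TASK

Take the contact thermometer out of its stand and use its thin blade to lever the tempering unit's hinged cover right up until it stands open by itself; do not touch the cover with the gripper. Then put the thermometer's sprung foot inside the ring mark on the heater plate and, with the thermometer upright, press lightly so that the foot is about half way in, never hard down. The program finishes while still holding it there like that; leave the tank, the jug and the paddle where they are.

Things in the scene. Friction and masses are not known exactly. Their poses are not given: they have to be found in the camera images.
- probe: Contact thermometer, about 150 g, upright in its stand. Origin on its long axis at the sole's underside, at first 22 mm above the work surface; z up the handle, x along the blade. Steel sole 3 mm thick (z 0 to 3), y -9 to 9, x -16 to 36: its long end is the thin blade. Boss 18 mm diameter to z 19, shank 10 mm diameter to z 115, black square handle 22 x 22 mm z 115 to 190
- probe_grip (a point): middle of the handle, 155 mm above the probe's origin on its axis; axes as the probe's
- probe_blade_tip (a point): end of the blade, 36 mm from the probe's axis along its x, at half the blade's thickness (1.5 mm above the origin)
- foot_tip (a point): centre of the flat lower end of the sprung foot, a copper plunger 14 mm in diameter on the probe's axis that sticks out 10 mm below the sole
- foot (a joint): how far the sprung foot is pushed in, m: 0 fully out, 0.010 fully in (hard stop). Spring: 1 N to begin to move, then 0.5 N per mm, 6 N at the stop; half way (0.005) is 3.5 N
- stand: White stand fixed to the work surface, base 100 x 70 x 6 mm, with an upright pocket (inside 56 x 22 mm, 2 mm of play around the sole) whose walls reach 50 mm up. Origin on the work surface under the probe's axis; x is the way the stored blade points. Lift the probe straight up: sole free of the walls after 28 mm, foot after 38 mm
- unit: grey tempering unit, fixed, 110 mm along its x (-55 to 55), 155 mm along y (-62 to 92), heater plate on top. Origin on the work surface under the middle of the cover's width; x points from the cover's free lip side (nearer the robot) to its hinge side. A black control strip with a small knob lies at y 67 to 91, its knob reaching up to 58 mm
- plate: bare aluminium heater plate of the unit, level, 95 mm along the unit's x by 114 mm; its origin is on its top face, 45 mm above the work surface (flush with the unit), over the unit's origin; axes as the unit's
- lid (a joint): opening angle of the cover, rad: 0 shut (lying level over the plate), 1.57 upright, 1.75 at its stop, leaning away from the robot. Stiff hinge: stays where it is left, takes about 0.15 N m to raise. It starts at 0 to 0.12
- lid_hinge (a point): middle of the cover's hinge axis, on the unit 45 mm along its x and 49.5 mm above the work surface; axes as the unit's (hinge axis along y)
- lid_lip (a point): middle of the cover's free edge, 120 mm from the hinge, at half the cover's thickness. The cover is a flat grey plastic panel 120 x 116 x 5 mm (100 g). Shut, its underside is 47 mm above the work surface and it overhangs the unit's front face (-x) by 20 mm, with free space beneath the overhang for the blade
- mark: thin dark ring printed on the heater plate, 30 mm inside and 36 mm outside diameter, hidden by the cover while shut; origin at its centre on the plate's top face
- tank: bystander: black film developing tank, 84 mm diameter, 118 mm tall, loose; origin at the centre of its underside
- jug: bystander: white measuring jug, 90 mm diameter at the rim, 120 mm tall, tapered, with a handle and a spout, loose; origin at the centre of its underside
- paddle: bystander: orange stirring paddle 182 mm long, 24 mm wide, 6 mm thick, lying loose along its x; origin under its shaft
Mind the look-alikes: they are no part of the job. Of the things like the probe, leave any that is pink; of the rest the smaller one is meant. Several things look just like the unit: the one meant starts farthest to the robot's left.

How it is judged (in metres and radians):
On the way, in this order (a step that is already met when the one before it is completed fails the run):
1. the probe is lifted out of its stand in the gripper (z of probe in the frame of stand above 0.062 m and contact force between the fingers and probe above 1 N), for 0.1 s.
2. the cover is levered up by the probe to beyond 75 degrees (value of joint lid above 1.3 rad and contact force between the fingers and probe above 1 N), for 0.2 s.
At the end, for the whole second after the job is handed in: Probe still gripped, at rest, within 7 degrees of upright, foot centre within 8.5 mm of the ring's centre, foot pushed in 2 to 8.5 mm (1 to 7 N on the plate), clear of the stand; cover open beyond 1.25 rad (horizontal distance between foot_tip and mark below 0.0085 m and angle between probe's own z axis and vertical below 0.12 rad and value of joint foot between 0.002 and 0.0085 m and contact force between probe and plate between 1 and 7 N and contact force between the fingers and probe above 1 N and contact force between probe and stand below 0.1 N and value of joint lid above 1.25 rad and linear speed of probe below 0.02 m/s); the arm keeps its last pose, push and grip.
It fails at once if the robot itself touches the cover (it must be levered with the probe) (contact force between any of the fingers, the arm and lid above 1 N).
It fails at once if the probe is pressed hard on the heater plate (over 15 N) (contact force between probe and plate above 15 N).
It fails at once if a bystander is moved more than 30 mm (distance of any of tank, jug, paddle from where it was at the start of the episode above 0.03 m).
It fails at once if the tank or the jug is tipped (angle between any of tank, jug's own z axis and vertical above 0.3 rad).
It also fails if it takes over 56 s, if anything falls off the work surface, if the arm or the gripper's body presses on something with over 40 N, if the wrist force passes 120 N, or if a joint passes its speed limit or range.

ROBOT

A 7-joint arm with a two-finger parallel gripper is mounted at the origin on the work surface. World frame = base frame: x ahead of the robot, y to its left, z up, the work surface at z = 0. Lengths are in mm, angles in rad, forces in N, time in s.
With the tool pointing down it reaches from about 350 to 900 mm from the base axis. Payload 8.1 kg.
Tool frame: the origin (TCP) lies at the very end of the fingers, on their centre line; the grasp point (between the pads) lies 19 mm behind it (ctrl.grip_depth is the distance from the TCP to the grasp point, in mm); z points along the fingers, y is the line along which they close (so a half turn about z gives the same grasp; the last joint's range is limited). The gripper opens to 92 mm and grips with 3 to 60 N. Pads are 19 mm wide; open, the fingers measure 130 mm over their backs; the gripper's body (75 mm by 190 mm) begins 47 mm behind the grasp point.
Start: joints at [1.159, 0.434, 0.025, 1.573, -0.012, 1.134, -0.075], TCP at [189.924, -595.458, 226.742] pointing down, gripper open.
Joint ranges: [-2.62, 2.62], [-0.44, 2.09], [-1.27, 1.32], [0.08, 2.57], [-1.32, 4.46], [0.12, 2], [-2.74, 2.74]. Speed limits (rad/s): [2.22, 2.22, 3.01, 3.01, 3.14, 3.14, 3.14].

INTERFACE

Orientations are given as [roll, pitch, yaw] about the fixed x, y, z axes, in that order (R = Rz(yaw) Ry(pitch) Rx(roll)).
In Python, from plant import readout, imaging, workorder, ctrl gives the robot as it stands.
- The arm moves only by the tool step_arm, never from a script. Its argument "steps" is a list of rows, each a list of 7 numbers: the shift along the tool's x, y, z in m, then the turn, a rotation vector about the tool's x, y, z in rad, then the closure, from 0 (fully open) to 1 (shut). In form: [[x, y, z, ax, ay, az, jaw], ...]. A call has exactly 8 rows; each row is the pose to reach, as a shift and turn from the pose commanded when the call began, along the tool's axes at that moment; what a row does not reach only later rows make up. A row lasts 1/8 s, in which the tool goes at most 62.5 mm and 10.7 degrees, less where a joint would pass 70% of its speed; a pose out of reach is approached as far as the arm can. A call with a gripper value outside its range is refused whole. The fingers move at their own pace and stop on an object; "grip_force" is the grip in N (left out, the last holds). Time passes only in rows, so rows that repeat a pose let the fingers close, or fill a call up. It gives the time, the measured TCP pose, the force, the opening and the grip force at its end, in the units of the state.
- readout.read_state(): the state, without advancing time (a new reading comes with each control period).
- imaging.get_image(name): name is "scene" or "top" or "wrist"; returns (picture, depth): 480x640x3 uint8, red, green, blue; 480x640 float32, mm along the optical axis (not along the pixel's ray), 0 where there is no reading.
- imaging.get_calibration(name): a dict with "vertical_fov" (degrees; the focal length in pixels is half the picture's height over the tangent of half this angle, whatever the lens; pixels are square), "cx", "cy" (the principal point, pixels), "R" (3x3) and "t" (3): a world point X has camera coordinates R X + t; the wrist camera has in their place "mount" (4x4, takes a point from camera to tool coordinates, whose origin is the TCP and whose axes are the flange's). Camera axes: x right, y down, z forward; pixel columns grow to the right and rows downward; lengths in mm; the calibration is good to about 2 mm. A picture is of the moment at which its call begins: read the wrist's pose just before it. get_calibration takes no time and is no camera call.
- workorder.hand_in(): hands the job in; it is judged then, once.
Trained networks look in the newest picture that a camera, given by its name, has taken for a name from the list of things; names that differ only in an ending like _2 or _b are one class to them, and where a whole thing is asked for, a point or a joint stands for the part that bears it (a point fixed in the world has none). Each returns a list of dicts, best first, with "conf" (0 to 1); they miss things now and then, are a little off and sometimes report something else, mostly with a low value. They report only what shows in the picture. A call takes as long as a camera call. They do not tell look-alikes from the thing itself.
- imaging.look_for(camera, name): "extent" ([left, top, right, bottom] in pixels, round what is visible of it).
The state is a dict: "time": time; "joints": joint angles; "qvel": joint speeds; "tau": joint torques, N m; "tcp_pos": TCP position; "eef_rot": TCP orientation; "wrist_force": force on the tool from outside, world axes, zero at the start; "torque": the same for the moment, N m; "width": finger opening in mm; "grasp_force": force on a finger pad.
Only numpy, scipy, OpenCV 4.12 (cv2) and the standard library are available. Lean on these libraries where they do the work, as an engineer would, in place of code of your own. Each camera call takes 0.05 s, during which the arm holds its last target. There are 200 camera calls.

## Working session

There is one attempt and no reset: what is moved stays moved. The work goes in short steps, Python scripts to look and compute and a tool call to move; the robot and the scene stay as the last step left them, time stands still between calls to the robot, and variables do not carry over. Pictures are saved under pics/ and viewed, at most 10 in all, crops included, and the job is handed in when it is done.

Besides the shell and the picture viewer there is one more tool, called after "Emit:" by a JSON object that holds its "method" and its "body", one argument or row to a line. step_arm: Moves the arm, as the interface text tells. Its arguments: {"type":"object","properties":{"steps":{"type":"array"},"grip_force":{"type":"number"}},"required":["steps"]}

```bash
ls; mkdir -p pics; cat > h.py <<'E'
import numpy as np,cv2
from scipy.spatial.transform import Rotation as Ro
from plant import readout, imaging, workorder, ctrl
def cal(n):
    c=imaging.get_calibration(n); f=240/np.tan(np.radians(c["vertical_fov"])/2); return c,f
def cam_pose(n,s=None):
    c,f=cal(n)
    if n=="wrist":
        M=np.array(c["mount"]); T=np.eye(4); T[:3,:3]=Ro.from_euler('xyz',s["eef_rot"]).as_matrix(); T[:3,3]=s["tcp_pos"]
        return T@M,f,c
    R=np.array(c["R"]);t=np.array(c["t"]); T=np.eye(4);T[:3,:3]=R.T;T[:3,3]=-R.T@t
    return T,f,c
def cloud(n,d,s=None):
    T,f,c=cam_pose(n,s); v,u=np.mgrid[:480,:640]
    P=np.stack([(u-c["cx"])*d/f,(v-c["cy"])*d/f,d],-1)
    W=P@T[:3,:3].T+T[:3,3]; W[d<=0]=np.nan
    return W
def proj(n,X,s=None):
    T,f,c=cam_pose(n,s); p=(np.asarray(X)-T[:3,3])@T[:3,:3]
    return np.stack([p[...,0]/p[...,2]*f+c["cx"],p[...,1]/p[...,2]*f+c["cy"]],-1)
def shot(n,fn=None):
    s=readout.read_state(); im,d=imaging.get_image(n)
    if fn: cv2.imwrite("pics/"+fn,im[:,:,::-1])
    return im,d,s
E
python3 - <<'E'
from h import *
np.set_printoptions(precision=1,suppress=True)
for n in("scene","top"):
    im,d,s=shot(n,n+"0.png"); np.savez(n+"0",im=im,d=d); W=cloud(n,d)
    T,f,c=cam_pose(n); print(n,T[:3,3],T[:3,2],f)
    for k in("probe","stand","unit","lid","tank","jug","paddle"):
        for r in imaging.look_for(n,k):
            l,t,R,b=map(int,r["extent"]); w=W[t:b+1,l:R+1].reshape(-1,3); w=w[~np.isnan(w[:,0])]; w=w[w[:,2]>15]
            print(k,round(r["conf"],2),[l,t,R,b], np.median(w,0) if len(w) else None, w[:,2].max() if len(w) else None)
print(s["time"],ctrl.grip_depth,s["eef_rot"])
E
```

```text
pics
scene [949.5 222.7 780.1] [-0.5 -0.3 -0.8] 458.5394337825795
probe 0.81 [273, 146, 303, 219] [ 454.5 -172.5   54.2] 201.27701943384784
probe 0.67 [233, 179, 255, 258] [ 582.4 -167.5  144.6] 214.08898022195558
probe 0.63 [189, 111, 234, 221] [ 527.4 -281.9  196.4] 270.43520166777597
stand 0.9 [228, 233, 277, 284] [ 587.2 -165.4   41. ] 84.99895827799185
stand 0.62 [390, 261, 476, 340] [514.9 192.5  52. ] 58.06889734812944
unit 0.82 [388, 261, 489, 363] [519.3 202.7  51.6] 60.075830668145954
unit 0.52 [205, 304, 267, 405] [770.9 -46.8  88.4] 123.4563948297216
lid 0.78 [261, 118, 328, 165] [ 300.  -236.5   51.2] 201.27701943384784
lid 0.75 [391, 262, 479, 340] [514.2 194.   52. ] 58.657856028298966
tank 0.72 [285, 264, 336, 333] [638.5  12.  101. ] 120.9784932929116
jug 0.79 [204, 303, 267, 408] [771.  -46.7  88.2] 123.4563948297216
jug 0.64 [393, 259, 475, 341] [515.3 193.1  52. ] 58.06889734812944
jug 0.25 [334, 213, 390, 272] None None
paddle 0.61 [335, 212, 389, 272] None None
top [ 347.9  -46.8 1295.5] [ 0.2  0.  -1. ] 539.3068322512124
probe 0.82 [420, 235, 458, 272] [ 519.5 
[... 185 characters left out ...]
 0.48 [359, 215, 395, 264] [ 575.7 -167.    50.4] 215.6919844803283
stand 0.6 [356, 212, 390, 261] [ 575.9 -167.    50.4] 215.60428604300614
unit 0.95 [187, 240, 253, 296] [507.2 195.8  51.8] 61.57128316521812
unit 0.67 [374, 336, 447, 393] [ 290.5 -243.7   51.4] 62.171248832699575
lid 0.73 [393, 339, 448, 392] [ 285.7 -258.    52.1] 59.8172158543141
lid 0.67 [202, 244, 249, 300] [503.2 184.8  52.8] 60.379196181533416
tank 0.69 [283, 195, 321, 236] [617.7  -0.4 103.3] 126.5876870708546
tank 0.19 [298, 269, 310, 345] None None
jug 0.72 [298, 129, 342, 178] [798.4 -34.7  87.5] 127.10612850941925
paddle 0.43 [359, 212, 391, 262] [ 575.7 -167.    50.4] 215.6919844803283
0.4 18.8 [-3.1  0.   0.3]
```

View pics/scene0.png

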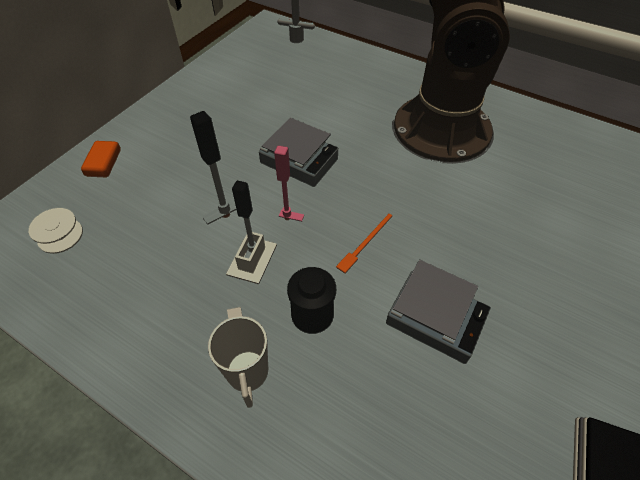

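View pics/top0.png

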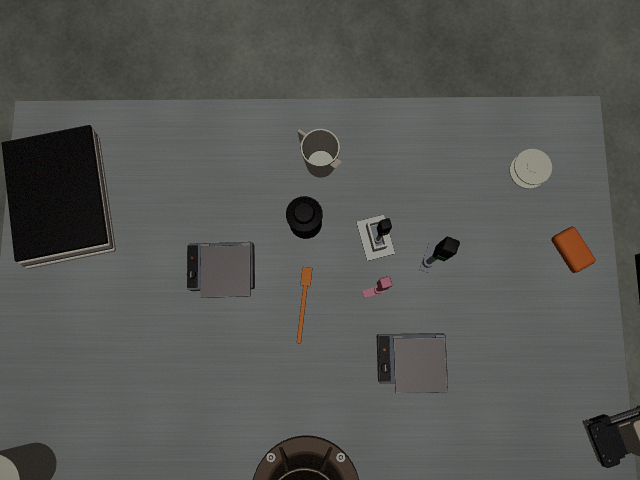

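The pictures show the probe in its white stand at scene (243,200) and top (377,232), with the pink and the larger black look-alikes beside it. The left unit is at top (220,270), with its cover lip toward the robot and its control strip to the left. Next I'll fit their poses.

```bash
python3 - <<'E'
from h import *
np.set_printoptions(precision=1,suppress=True)
def rect(P):
    (c,s,a)=cv2.minAreaRect(P[:,:2].astype(np.float32)); return np.array(c),np.array(s),a
for n in("top","scene"):
    z=np.load(n+"0.npz"); W=cloud(n,z["d"]); hsv=cv2.cvtColor(z["im"],cv2.COLOR_RGB2HSV).astype(int); im=z["im"].astype(int)
    def reg(x,y,r): return (np.hypot(W[...,0]-x,W[...,1]-y)<r)
    m=reg(575,-167,85)
    tab=W[(reg(420,60,60))&(np.abs(W[...,2])<15)]; print(n,"table z",np.median(tab[:,2]))
    white=m&(im.min(-1)>130)
    if n=="scene": print("white rgb",np.median(im[m&(W[...,2]>3)&(W[...,2]<9)],0))
    for lo,hi in((3,10),(44,56)):
        P=W[m&(W[...,2]>lo)&(W[...,2]<hi)&((im.min(-1)>100)|(lo>40))]; print(" stand z",lo,len(P),rect(P),P.mean(0))
    P=W[m&(W[...,2]>205)&(W[...,2]<222)]; print(" handle top",len(P),P.mean(0),rect(P) if len(P)>4 else 0)
    L=W[reg(505,190,110)&(W[...,2]>44)&(W[...,2]<75)&(hsv[...,2]>60)]
    U=W[reg(505,190,130)&(W[...,2]>25)&(W[...,2]<75)]
    print(" unit all",len(U),rect(U)); print(" lid",len(L),rect(L))
    b=L[np.abs(L[:,1]-187)<40]; A=np.c_[b[:,0]-505,b[:,1]-187,np.ones(len(b))]; print(" lidplane",np.linalg.lstsq(A,b[:,2],rcond=None)[0]*[1000,1000,1])
    for nm,x,y,r in(("tank",617,0,60),("jug",795,-40,80),("paddle",430,20,110)):
        P=W[reg(x,y,r)&(W[...,2]>(2.5 if nm=="paddle" else 60))]; 
        if nm=="paddle": P=W[reg(x,y,130)&(hsv[...,1]>150)&(im[...,0]>120)]
        if len(P)>4: print(nm,rect(P))
E
```

```text
top table z 0.32170923926491923
 stand z 3 560 (array([ 567. , -174.9]), array([145.7, 149.8]), 60.669551849365234) [ 576.4 -170.2    6.2]
 stand z 44 160 (array([ 587.3, -168.6]), array([66.7, 32.5]), 14.619032859802246) [ 583.3 -166.7   49.8]
 handle top 119 [ 576.6 -170.8  211.6] (array([ 577.4, -171. ]), array([22.6, 22.1]), 19.235275268554688)
 unit all 3502 (array([506.4, 200.2]), array([130.6, 154.9]), 1.666774868965149)
 lid 2616 (array([505. , 195.3]), array([127.1, 143. ]), 1.4579133987426758)
 lidplane [-9.4 -7.1 52.7]
tank (array([625.5,   0.3]), array([81.9, 83.1]), 89.6973876953125)
jug (array([776.6, -33.3]), array([115.7,  88.1]), 78.48751831054688)
paddle (array([426.3,   6.9]), array([ 21.8, 179.5]), 83.25090789794922)
scene table z -0.1051504847406477
white rgb [176. 172. 148.]
 stand z 3 647 (array([ 576.1, -164.1]), array([151.4, 129.9]), 35.91358184814453) [ 594.7 -155.1    5.7]
 stand z 44 277 (array([ 585.5, -167.7]), array([67.5, 33.6]), 13.745903015136719) [ 588.2 -165.5   49. ]
 handle top 154 [ 577.1 -168.3  210.6] (array([ 575.1, -169.6]), array([23.2, 22.2]), 14.653003692626953)
 unit all 5947 (array([503.5, 201.8]), array([133., 155.]), 1.98776113986969)
 lid 3928 (array([501.2, 198.1]), array([128.1, 138.8]), 1.8110408782958984)
 lidplane [-11.2   2.8  52.6]
tank (array([624. ,   2.3]), array([82.8, 82.4]), 81.11167907714844)
jug (array([777.6, -34.7]), array([117.4,  89.3]), 9.371061325073242)
paddle (array([423. ,   5.9]), array([ 26.3, 179.8]), 83.72454071044922)
```

```bash
cat >> h.py <<'E'
def rel(pos,rpy,s=None):
    s=s or readout.read_state(); R=Ro.from_euler('xyz',s["eef_rot"]); G=Ro.from_euler('xyz',rpy)
    d=R.inv().apply(np.array(pos)-s["tcp_pos"])/1000; r=(R.inv()*G).as_rotvec()
    print("rel",np.round(d,4),np.round(r,4)); return d,r
E
python3 - <<'E'
from h import *
s=readout.read_state(); print(s["eef_rot"],s["tcp_pos"])
rel([190,-595,340],[np.pi,0,1.818]); rel([577,-170,340],[np.pi,0,1.818])
E
```

```text
[3.14154073e+00 3.44874844e-05 3.08740666e-01] [ 189.92334336 -595.45508488  226.74869191]
rel [ 0.0002 -0.0004 -0.1133] [ 0.0000e+00  1.0000e-04 -1.5093e+00]
rel [ 0.498  -0.2877 -0.1133] [ 0.0000e+00  1.0000e-04 -1.5093e+00]
```

Emit:
{"method": "step_arm", "body": {
  "steps": [
    [0,0,-0.06,0,0,-0.15,0],
    [0.02,-0.01,-0.113,0,0,-0.3,0],
    [0.07,-0.04,-0.113,0,0,-0.48,0],
    [0.12,-0.07,-0.113,0,0,-0.66,0],
    [0.17,-0.1,-0.113,0,0,-0.84,0],
    [0.22,-0.127,-0.113,0,0,-1.02,0],
    [0.27,-0.156,-0.113,0,0,-1.2,0],
    [0.32,-0.185,-0.113,0,0,-1.35,0]
  ],
  "grip_force": 40
}}

```text
time: 1.8
tcp_pos: [439.6, -320.6, 340.0]
eef_rot: [3.141, 0.001, 1.664]
wrist_force: [0.3, -0.8, 0.4]
width: 91.7
grasp_force: 0.0
```

```bash
python3 - <<'E'
from h import *
s=readout.read_state(); print(s["eef_rot"],s["tcp_pos"],s["joints"],s["time"])
rel([577,-170,340],[np.pi,0,1.818])
E
```

```text
[3.14119061e+00 6.07147228e-04 1.66377627e+00] [ 439.58185761 -320.55197725  340.02090549] [ 0.82899426  0.25887666 -0.38256729  1.56482896  0.09872699  1.33630176
  0.52805366] 1.8
rel [ 0.1371  0.1508 -0.    ] [ 0.0004  0.0006 -0.1542]
```

Emit:
{"method": "step_arm", "body": {
  "steps": [
    [0.03,0.035,0,0,0,-0.05,0],
    [0.065,0.07,0,0,0,-0.1,0],
    [0.1,0.11,0,0,0,-0.15,0],
    [0.13,0.14,0,0,0,-0.154,0],
    [0.137,0.151,0,0,0,-0.154,0],
    [0.137,0.151,0,0,0,-0.154,0],
    [0.137,0.151,0,0,0,-0.154,0],
    [0.137,0.151,0,0,0,-0.154,0]
  ]
}}

```text
time: 2.8
tcp_pos: [576.2, -173.8, 339.8]
eef_rot: [-3.141, 0.001, 1.81]
wrist_force: [0.4, -0.7, -0.3]
width: 91.6
grasp_force: 0.0
```

```bash
python3 - <<'E'
from h import *
np.set_printoptions(precision=1,suppress=True)
im,d,s=shot("wrist","w1.png"); W=cloud("wrist",d,s); print(s["eef_rot"],s["tcp_pos"])
for lo,hi in((203,222),(42,56)):
    m=(np.hypot(W[...,0]-580,W[...,1]+168)<70)&(W[...,2]>lo)&(W[...,2]<hi); P=W[m]
    if len(P)>10: print(len(P),P.mean(0),cv2.minAreaRect(P[:,:2].astype(np.float32)))
print(proj("wrist",np.array([[577,-170,212.],[586,-168,50]]),s))
rel([577,-170,163],[np.pi,0,1.818])
E
```

```text
[-3.1  0.   1.8] [ 576.2 -173.8  339.8]
599 [ 574.2 -171.2  211.5] ((574.158203125, -172.06448364257812), (21.597715377807617, 21.399581909179688), 13.847783088684082)
500 [ 584.2 -166.6   49.5] ((584.06005859375, -170.24830627441406), (65.51863861083984, 32.14901351928711), 14.511902809143066)
[[315.7 226.6]
 [321.8 196.9]]
rel [0.  0.  0.2] [-0.  0. -0.]
```

View pics/w1.png

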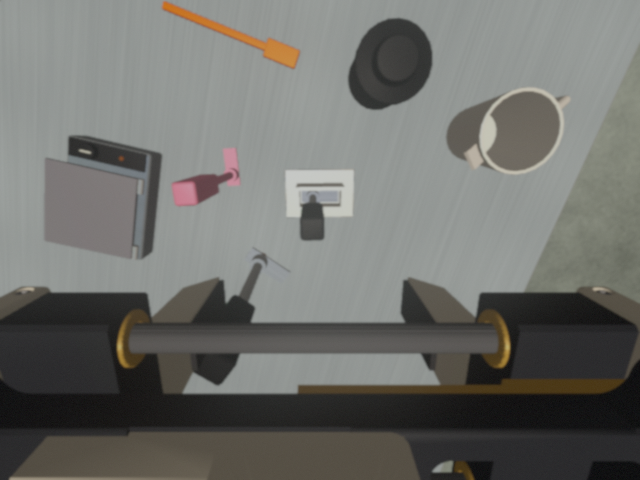

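```bash
python3 - <<'E'
from h import *
rel([575.5,-170.5,163],[np.pi,0,1.818])
E
```

```text
rel [ 3.200e-03 -1.000e-04  1.769e-01] [-0.0002  0.0006 -0.0073]
```

Emit:
{"method": "step_arm", "body": {
  "steps": [
    [0.003,0,0.02,0,0,-0.007,0],
    [0.003,0,0.05,0,0,-0.007,0],
    [0.003,0,0.085,0,0,-0.007,0],
    [0.003,0,0.12,0,0,-0.007,0],
    [0.003,0,0.15,0,0,-0.007,0],
    [0.003,0,0.17,0,0,-0.007,0],
    [0.003,0,0.177,0,0,-0.007,0],
    [0.003,0,0.177,0,0,-0.007,0]
  ]
}}

```text
time: 3.85
tcp_pos: [576.2, -169.7, 163.0]
eef_rot: [-3.142, 0.0, 1.819]
wrist_force: [-0.1, 0.3, -0.0]
width: 91.7
grasp_force: 0.0
```

Emit:
{"method": "step_arm", "body": {
  "steps": [
    [0,0,0,0,0,0,0.7],
    [0,0,0,0,0,0,1],
    [0,0,0,0,0,0,1],
    [0,0,0,0,0,0,1],
    [0,0,0,0,0,0,1],
    [0,0,0,0,0,0,1],
    [0,0,0,0,0,0,1],
    [0,0,0,0,0,0,1]
  ],
  "grip_force": 40
}}

```text
time: 4.85
tcp_pos: [576.1, -169.3, 162.6]
eef_rot: [-3.141, -0.0, 1.82]
wrist_force: [0.4, 0.0, -1.8]
width: 22.0
grasp_force: 40.0
```

Emit:
{"method": "step_arm", "body": {
  "steps": [
    [0,0,-0.01,0,0,0,1],
    [0,0,-0.03,0,0,0,1],
    [0,0,-0.05,0,0,0,1],
    [0,0,-0.075,0,0,0,1],
    [0,0,-0.1,0,0,0,1],
    [0,0,-0.125,0,0,0,1],
    [0,0,-0.145,0,0,0,1],
    [0,0,-0.15,0,0,0,1]
  ]
}}

```text
time: 5.85
tcp_pos: [576.9, -169.2, 314.6]
eef_rot: [3.139, 0.001, 1.82]
wrist_force: [0.6, -0.3, -0.8]
width: 22.2
grasp_force: 40.0
```

```bash
python3 - <<'E'
from h import *
np.set_printoptions(precision=1,suppress=True)
s=readout.read_state(); print(s["tcp_pos"],s["grasp_force"],s["width"])
# unit yaw .032; probe x = tool y -> tool yaw = .032+pi/2
rel([370,175,320],[np.pi,0,1.603])
E
```

```text
[ 576.9 -169.2  314.6] 39.99301850795746 22.190912824227723
rel [ 0.4 -0.1 -0. ] [0.  0.  0.2]
```

```bash
python3 - <<'E'
from h import *
rel([385,182,300],[np.pi,0,1.603])
E
```

```text
rel [ 0.3877 -0.0994  0.0139] [0.0026 0.001  0.2168]
```

Emit:
{"method": "step_arm", "body": {
  "steps": [
    [0.03,-0.008,0,0,0,0.02,1],
    [0.09,-0.023,0,0,0,0.05,1],
    [0.15,-0.038,0,0,0,0.08,1],
    [0.21,-0.054,0,0,0,0.11,1],
    [0.27,-0.07,0.005,0,0,0.15,1],
    [0.33,-0.085,0.01,0,0,0.19,1],
    [0.375,-0.096,0.014,0.002,0.001,0.217,1],
    [0.388,-0.099,0.014,0.002,0.001,0.217,1]
  ]
}}

```text
time: 6.85
tcp_pos: [382.6, 184.7, 298.4]
eef_rot: [-3.139, -0.001, 1.607]
wrist_force: [-0.0, -0.4, -1.6]
width: 22.1
grasp_force: 40.0
```

Emit:
{"method": "step_arm", "body": {
  "steps": [
    [0,0,0,0,0,0,1],
    [0,0,0,0,0,0,1],
    [0,0,0,0,0,0,1],
    [0,0,0,0,0,0,1],
    [0,0,0,0,0,0,1],
    [0,0,0,0,0,0,1],
    [0,0,0,0,0,0,1],
    [0,0,0,0,0,0,1]
  ]
}}

```text
time: 7.85
tcp_pos: [384.7, 182.3, 298.7]
eef_rot: [-3.14, -0.001, 1.603]
wrist_force: [-0.1, -0.2, -1.4]
width: 21.8
grasp_force: 40.0
```

```bash
python3 - <<'E'
from h import *
np.set_printoptions(precision=3,suppress=True)
im,d,s=shot("wrist","w2.png"); W=cloud("wrist",d,s); print(s["eef_rot"],s["tcp_pos"],s["joints"])
# tip prediction
o=np.array(s["tcp_pos"])-[0,0,141]; y=.032
tip=o+[36*np.cos(y),36*np.sin(y),1.5]; print("tip",tip,proj("wrist",tip,s),proj("wrist",[440,184,50],s))
m=(np.hypot(W[...,0]-505,W[...,1]-190)<130)&(W[...,2]>25)&(W[...,2]<75); P=W[m]; print(len(P),cv2.minAreaRect(P[:,:2].astype(np.float32)))
m=(np.hypot(W[...,0]-o[0],W[...,1]-o[1])<60)&(abs(W[...,2]-o[2])<30); P=W[m]; print(len(P), P.min(0) if len(P) else 0,P.max(0) if len(P) else 0)
E
```

```text
[-3.14  -0.001  1.603] [384.711 182.34  298.715] [ 0.099  0.109 -0.715  1.863  0.075  1.198 -0.608]
tip [420.693 183.492 159.215] [352.875 227.304] [358.645 205.3  ]
12268 ((502.54595947265625, 202.01956176757812), (129.65126037597656, 150.30198669433594), 1.7527440786361694)
1077 [368.225 170.017 158.04 ] [420.342 189.521 186.385]
```

View pics/w2.png

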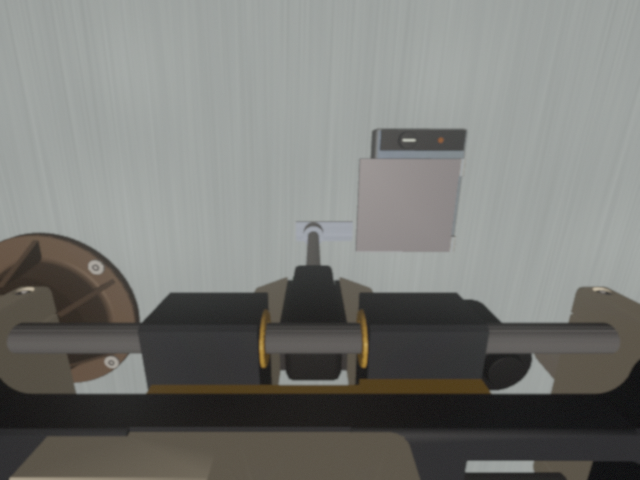

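Emit:
{"method": "step_arm", "body": {
  "steps": [
    [0,0,0.02,0,0,0,1],
    [0,0,0.045,0,0,0,1],
    [0,0,0.07,0,0,0,1],
    [0,0,0.095,0,0,0,1],
    [0,0,0.115,0,0,0,1],
    [0,0,0.12,0,0,0,1],
    [0,0,0.12,0,0,0,1],
    [0,0,0.12,0,0,0,1]
  ]
}}

```text
time: 8.9
tcp_pos: [385.0, 182.7, 179.5]
eef_rot: [-3.141, -0.001, 1.603]
wrist_force: [0.4, 0.3, -0.7]
width: 22.1
grasp_force: 40.0
```

```bash
python3 - <<'E'
from h import *
np.set_printoptions(precision=1,suppress=True)
s=readout.read_state(); print(s["tcp_pos"],s["eef_rot"])
im,d,s2=shot("scene","s2.png")
W=cloud("scene",d)
m=(np.hypot(W[...,0]-505,W[...,1]-190)<130)&(W[...,2]>25)&(W[...,2]<75)&(W[...,0]>424); P=W[m]; print(cv2.minAreaRect(P[:,:2].astype(np.float32)))
a=W[(abs(W[...,1]-150)<15)&(W[...,2]>30)&(W[...,2]<65)&(W[...,0]>424)&(W[...,0]<570)]; a=a[a[:,0].argsort()]; print(a[::max(1,len(a)//14)]); print(a[0],a[-1])
o=np.array(s["tcp_pos"])-[0,0,141]; y=.032; p=proj("scene",o+[36*np.cos(y),36*np.sin(y),1.5]); print(p)
cv2.imwrite("pics/s2c.png",cv2.resize(im[200:380,350:540,::-1],None,fx=3,fy=3))
E
```

```text
[385.  182.7 179.5] [-3.1 -0.   1.6]
((503.4970397949219, 201.70834350585938), (132.8168182373047, 154.93508911132812), 1.6942479610443115)
[[438.9 157.4  51.2]
 [451.  144.1  52.8]
 [461.7 151.   52. ]
 [472.7 153.3  55.1]
 [483.  148.7  51.4]
 [493.3 145.2  52.2]
 [503.6 156.   52. ]
 [513.4 156.4  52.6]
 [523.3 161.4  50.6]
 [533.1 144.   52.7]
 [542.3 146.7  51.1]
 [551.8 137.3  53.2]
 [559.  162.6  49.6]
 [565.5 145.1  46. ]
 [569.7 139.5  31.5]]
[438.9 157.4  51.2] [570.  163.9  38.8]
[449.5 268.6]
```

View pics/s2c.png

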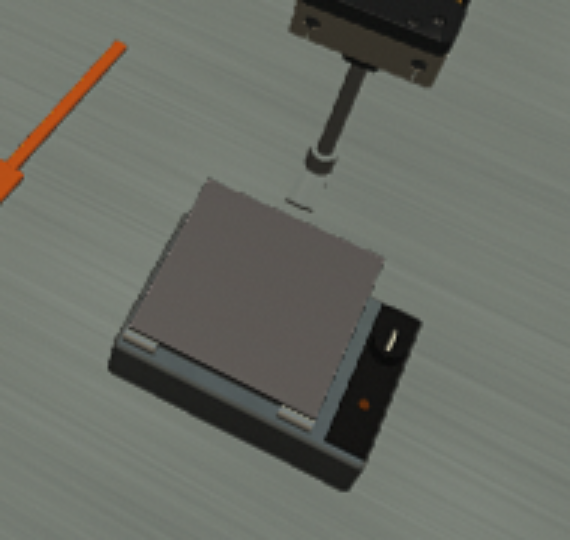

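Emit:
{"method": "step_arm", "body": {
  "steps": [
    [0,0.005,0,0,0,0,1],
    [0,0.011,0,0,0,0,1],
    [0,0.017,0,0,0,0,1],
    [0,0.023,0,0,0,0,1],
    [0,0.028,0,0,0,0,1],
    [0,0.032,0,0,0,0,1],
    [0,0.032,0,0,0,0,1],
    [0,0.032,0,0,0,0,1]
  ]
}}

```text
time: 9.95
tcp_pos: [416.2, 183.4, 178.6]
eef_rot: [-3.139, -0.001, 1.603]
wrist_force: [-0.3, -0.2, -1.2]
width: 21.9
grasp_force: 40.0
```

```bash
python3 - <<'E'
from h import *
np.set_printoptions(precision=4,suppress=True)
s=readout.read_state(); print(s["tcp_pos"],s["wrist_force"])
ax=s["tcp_pos"][0]; z=s["tcp_pos"][2]-141
th=np.linspace(0.05,1.68,32); r=np.linspace(559.5-36-ax,95,32)
x=559.5-r*np.cos(th)-2.5*np.sin(th); zz=49.5+r*np.sin(th)-2.5*np.cos(th)
Y=(x-36-ax)/1000; Z=-(zz-3-z)/1000
pr=np.array([0,0])
for k in range(4):
    A=np.c_[th,Y,Z][8*k:8*k+8]; A[:,1:]-=pr; pr=pr+A[-1,1:]; print(A)
E
```

```text
[416.229  183.4312 178.6066] [-0.2706 -0.1762 -1.1792]
[[ 0.05    0.     -0.0118]
 [ 0.1026  0.0007 -0.0174]
 [ 0.1552  0.0017 -0.0229]
 [ 0.2077  0.003  -0.0283]
 [ 0.2603  0.0045 -0.0337]
 [ 0.3129  0.0063 -0.0389]
 [ 0.3655  0.0084 -0.044 ]
 [ 0.4181  0.0108 -0.049 ]]
[[ 0.4706  0.0026 -0.0048]
 [ 0.5232  0.0054 -0.0095]
 [ 0.5758  0.0085 -0.014 ]
 [ 0.6284  0.0118 -0.0183]
 [ 0.681   0.0153 -0.0225]
 [ 0.7335  0.019  -0.0264]
 [ 0.7861  0.0229 -0.0301]
 [ 0.8387  0.0269 -0.0336]]
[[ 0.8913  0.0042 -0.0032]
 [ 0.9439  0.0086 -0.0063]
 [ 0.9965  0.0131 -0.009 ]
 [ 1.049   0.0177 -0.0115]
 [ 1.1016  0.0224 -0.0138]
 [ 1.1542  0.0273 -0.0158]
 [ 1.2068  0.0322 -0.0175]
 [ 1.2594  0.0371 -0.019 ]]
[[ 1.3119  0.005  -0.0012]
 [ 1.3645  0.0101 -0.0021]
 [ 1.4171  0.0151 -0.0028]
 [ 1.4697  0.0202 -0.0032]
 [ 1.5223  0.0253 -0.0033]
 [ 1.5748  0.0303 -0.0031]
 [ 1.6274  0.0354 -0.0027]
 [ 1.68    0.0403 -0.002 ]]
```

Emit:
{"method": "step_arm", "body": {
  "steps": [
    [0,0,-0.008,0,0,0,1],
    [0,0.001,-0.015,0,0,0,1],
    [0,0.002,-0.022,0,0,0,1],
    [0,0.003,-0.028,0,0,0,1],
    [0,0.0045,-0.034,0,0,0,1],
    [0,0.006,-0.039,0,0,0,1],
    [0,0.0085,-0.044,0,0,0,1],
    [0,0.011,-0.049,0,0,0,1]
  ]
}}

```text
time: 10.95
tcp_pos: [427.7, 183.7, 227.9]
eef_rot: [-3.139, -0.001, 1.603]
wrist_force: [-0.9, -0.1, -2.1]
width: 21.6
grasp_force: 40.0
```

```bash
python3 - <<'E'
from h import *
np.set_printoptions(precision=1,suppress=True)
s=readout.read_state(); print(s["tcp_pos"],s["wrist_force"])
im,d,_=shot("scene","s3.png"); W=cloud("scene",d)
a=W[(abs(W[...,1]-150)<15)&(W[...,2]>46)&(W[...,2]<130)&(W[...,0]>424)&(W[...,0]<560)]; print(np.polyfit(a[:,0],a[:,2],1))
cv2.imwrite("pics/s3c.png",cv2.resize(im[180:360,350:540,::-1],None,fx=3,fy=3))
E
```

```text
[427.7 183.7 227.9] [-0.9 -0.1 -2.1]
[ -0.5 307.3]
```

View pics/s3c.png

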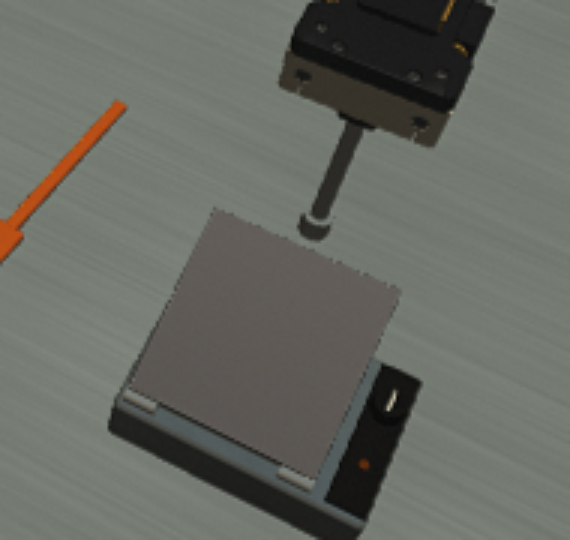

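The cover is up about 0.45 rad with the blade beneath its lip at crop (310,245). I'll continue along the arc.

Emit:
{"method": "step_arm", "body": {
  "steps": [
    [0,0.0026,-0.005,0,0,0,1],
    [0,0.0055,-0.0095,0,0,0,1],
    [0,0.0085,-0.014,0,0,0,1],
    [0,0.012,-0.018,0,0,0,1],
    [0,0.015,-0.0225,0,0,0,1],
    [0,0.019,-0.0265,0,0,0,1],
    [0,0.023,-0.03,0,0,0,1],
    [0,0.027,-0.0335,0,0,0,1]
  ]
}}

```text
time: 12.0
tcp_pos: [454.9, 184.6, 261.3]
eef_rot: [-3.139, -0.001, 1.603]
wrist_force: [-1.4, -0.5, -1.7]
width: 21.6
grasp_force: 40.0
```

Emit:
{"method": "step_arm", "body": {
  "steps": [
    [0,0.004,-0.003,0,0,0,1],
    [0,0.0085,-0.006,0,0,0,1],
    [0,0.013,-0.009,0,0,0,1],
    [0,0.018,-0.0115,0,0,0,1],
    [0,0.0225,-0.014,0,0,0,1],
    [0,0.027,-0.016,0,0,0,1],
    [0,0.032,-0.0175,0,0,0,1],
    [0,0.037,-0.019,0,0,0,1]
  ]
}}

```text
time: 13.0
tcp_pos: [492.0, 185.7, 280.1]
eef_rot: [-3.14, -0.001, 1.603]
wrist_force: [-1.0, -0.5, -1.6]
width: 22.1
grasp_force: 40.0
```

```bash
python3 - <<'E'
from h import *
np.set_printoptions(precision=3,suppress=True)
s=readout.read_state(); print(s["tcp_pos"],s["eef_rot"],s["wrist_force"])
im,d,_=shot("scene","s4.png"); W=cloud("scene",d)
a=W[(abs(W[...,1]-150)<15)&(W[...,2]>60)&(W[...,2]<180)&(W[...,0]>424)&(W[...,0]<620)]; print(len(a),np.arctan(-1/np.polyfit(a[:,2],a[:,0],1)[0]),a.max(0))
E
```

```text
[491.995 185.745 280.081] [-3.14  -0.001  1.603] [-1.049 -0.488 -1.57 ]
940 1.2717615644154703 [560.235 164.997 166.566]
```

Emit:
{"method": "step_arm", "body": {
  "steps": [
    [0,0.005,-0.001,0,0,0,1],
    [0,0.01,-0.002,0,0,0,1],
    [0,0.015,-0.0025,0,0,0,1],
    [0,0.02,-0.003,0,0,0,1],
    [0,0.025,-0.003,0,0,0,1],
    [0,0.031,-0.003,0,0,0,1],
    [0,0.036,-0.0025,0,0,0,1],
    [0,0.041,-0.002,0,0,0,1]
  ]
}}

```text
time: 14.05
tcp_pos: [533.0, 187.0, 281.8]
eef_rot: [-3.139, -0.001, 1.603]
wrist_force: [-1.4, 0.6, -0.9]
width: 21.7
grasp_force: 40.0
```

Emit:
{"method": "step_arm", "body": {
  "steps": [
    [0,0,0,0,0,0,1],
    [0,0,0,0,0,0,1],
    [0,-0.01,0,0,0,0,1],
    [0,-0.025,0,0,0,0,1],
    [0,-0.045,-0.01,0,0,0,1],
    [0,-0.07,-0.02,0,0,0,1],
    [0,-0.095,-0.03,0,0,0,1],
    [0,-0.11,-0.03,0,0,0,1]
  ]
}}

```text
time: 15.05
tcp_pos: [421.1, 183.8, 312.8]
eef_rot: [-3.141, -0.0, 1.604]
wrist_force: [0.2, 0.7, -1.3]
width: 21.4
grasp_force: 40.0
```

```bash
python3 - <<'E'
from h import *
np.set_printoptions(precision=3,suppress=True)
s=readout.read_state(); print(s["tcp_pos"],s["eef_rot"],s["wrist_force"],s["time"])
im,d,_=shot("scene","s5.png"); W=cloud("scene",d)
a=W[(abs(W[...,1]-150)<15)&(W[...,2]>60)&(W[...,2]<180)&(W[...,0]>424)&(W[...,0]<620)]; print(len(a),a.max(0),np.polyfit(a[:,2],a[:,0],1))
im,d,s=shot("wrist","w5.png")
h=lambda i:cv2.resize(i[:,:,::-1],(400,300))
sc=cv2.imread("pics/s5.png")[150:390,310:630]
cv2.imwrite("pics/c5.png",np.vstack([cv2.resize(sc,(800,600))[:,:][::1][:600][:300*2:2,::1],]) if 0 else np.hstack([cv2.resize(sc,(400,300)),h(im)]))
im2,d2,_=shot("top","t5.png")
for c in("wrist","top","scene"):
  print(c,imaging.look_for(c,"mark"))
E
```

```text
[421.119 183.824 312.836] [-3.141 -0.     1.604] [ 0.203  0.656 -1.332] 15.05
517 [580.082 164.972 170.915] [  0.134 555.9  ]
wrist []
top [{'extent': [206.9, 284.3, 223.8, 306.9], 'conf': 0.54}]
scene [{'extent': [452.3, 294.2, 462.3, 304.3], 'conf': 0.55}]
```

View pics/c5.png

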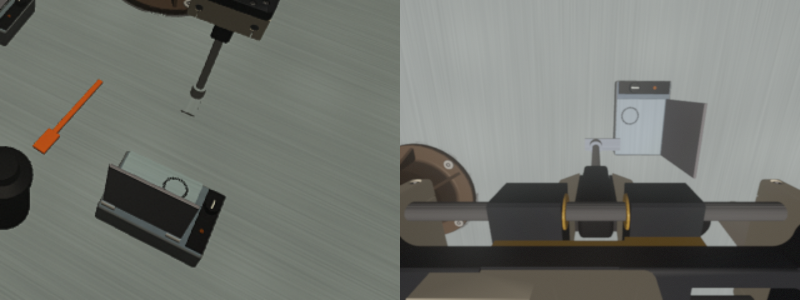

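The cover stands open at about 1.7 rad. The ring shows at wrist pixel (368,184), toward the lip and strip corner of the plate.

```bash
python3 - <<'E'
from h import *
np.set_printoptions(precision=1,suppress=True)
s=readout.read_state()
def ray(n,uv,z,s=None):
    T,f,c=cam_pose(n,s); d=T[:3,:3]@np.array([(uv[0]-c["cx"])/f,(uv[1]-c["cy"])/f,1]); return T[:3,3]+d*(z-T[2,3])/d[2]
for n,fn,c0,r in(("wrist","w5.png",(368,184),22),("top","t5.png",(215,285),30),("scene","s5.png",(450,299),22)):
    im=cv2.imread("pics/"+fn); g=cv2.cvtColor(im,cv2.COLOR_BGR2GRAY)
    x,y=c0; p=g[y-r:y+r,x-r:x+r]; 
    bh=cv2.morphologyEx(p,cv2.MORPH_BLACKHAT,np.ones((7,7))); m=(bh>bh.max()*.45).astype(np.uint8)
    nn,lab,st,ce=cv2.connectedComponentsWithStats(m,connectivity=8)
    print(n,bh.max())
    for k in np.argsort(-st[1:,4])[:3]+1:
        q=np.argwhere(lab==k)[:,::-1]+[x-r,y-r]
        W=np.array([ray(n,u,45,s) for u in q])[:,:2].astype(np.float32)
        if len(q)>8:
            # algebraic circle fit
            A=np.c_[2*W,np.ones(len(W))]; b=(W.astype(float)**2).sum(1); c=np.linalg.lstsq(A,b,rcond=None)[0]
            print(len(q),q.min(0),q.max(0),"circ",c[:2],np.sqrt(c[2]+c[0]**2+c[1]**2),cv2.minEnclosingCircle(W))
E
```

```text
wrist 47
220 [354 171] [381 199] circ [490.5 207.9] 16.44780247486184 ((490.3514709472656, 207.85630798339844), 18.133052825927734)
20 [346 162] [346 181] circ [-336065.  -20313.] 337153.220783958 ((462.1974792480469, 223.69406127929688), 11.699810981750488)
top 109
54 [205 288] [215 302] circ [447.4 216.7] 13.503612032844922 ((445.9417724609375, 221.45372009277344), 19.61729621887207)
45 [220 288] [244 289] circ [441.2 167.6] 24.94164239185313 ((460.063232421875, 169.49163818359375), 27.92733383178711)
27 [199 287] [201 298] circ [451.6 242.3] 7.514708011837138 ((451.81842041015625, 242.5504608154297), 12.871085166931152)
scene 117
28 [440 292] [453 299] circ [486.  208.5] 14.487426034616556 ((482.33294677734375, 202.05142211914062), 14.22898006439209)
28 [455 294] [460 307] circ [485.4 213.5] 13.702398134122117 ((482.27532958984375, 219.2921600341797), 13.252436637878418)
10 [469 315] [471 320] circ [501.  252.4] 4.417273532642046 ((500.5460205078125, 253.6900634765625), 5.5308451652526855)
```

```bash
python3 - <<'E'
from h import *
rel([491,207.5,214],[np.pi,0,1.603])
E
```

```text
rel [0.0221 0.0686 0.0976] [-0.0024 -0.0008 -0.001 ]
```

Emit:
{"method": "step_arm", "body": {
  "steps": [
    [0.007,0.02,0,0,0,0,1],
    [0.014,0.045,0.005,0,0,0,1],
    [0.022,0.065,0.02,0,0,0,1],
    [0.022,0.0685,0.04,0,0,0,1],
    [0.022,0.0685,0.06,0,0,0,1],
    [0.022,0.0685,0.08,0,0,0,1],
    [0.022,0.0685,0.093,0,0,0,1],
    [0.022,0.0685,0.0975,0,0,0,1]
  ]
}}

```text
time: 16.35
tcp_pos: [490.3, 207.6, 213.6]
eef_rot: [-3.138, -0.0, 1.602]
wrist_force: [0.0, 0.2, -0.4]
width: 22.2
grasp_force: 40.0
```

Emit:
{"method": "step_arm", "body": {
  "steps": [
    [0,0,0,0,0,0,1],
    [0,0,0,0,0,0,1],
    [0,0,0,0,0,0,1],
    [0,0,0,0,0,0,1],
    [0,0,0,0,0,0,1],
    [0,0,0,0,0,0,1],
    [0,0,0,0,0,0,1],
    [0,0,0,0,0,0,1]
  ]
}}

```text
time: 17.35
tcp_pos: [490.3, 207.7, 214.5]
eef_rot: [-3.14, -0.001, 1.603]
wrist_force: [-0.4, -0.1, -0.8]
width: 21.8
grasp_force: 40.0
```

```bash
python3 - <<'E'
from h import *
np.set_printoptions(precision=2,suppress=True)
im,d,s=shot("wrist","w6.png"); W=cloud("wrist",d,s); print(s["tcp_pos"],s["eef_rot"],s["wrist_force"],s["time"])
t=np.array(s["tcp_pos"]); o=t-[0,0,141]
a=np.linspace(0,2*np.pi,40)
print("mark px",proj("wrist",[491,207.5,45],s),"tip px",proj("wrist",o+[36,1.1,1.5],s))
big=cv2.resize(im[100:300,230:430,::-1],None,fx=3,fy=3).copy()
for X,col,r in(([490.4,207.9,45],(0,255,0),16.5),):
    q=proj("wrist",np.array(X)+np.c_[r*np.cos(a),r*np.sin(a),0*a],s)
    cv2.polylines(big,[((q-[230,100])*3).astype(np.int32)],True,col,1)
sole=o+np.array([[-16,-9,3],[36,-9,3],[36,9,3],[-16,9,3.]])@np.array([[np.cos(.032),np.sin(.032),0],[-np.sin(.032),np.cos(.032),0],[0,0,1]])
cv2.polylines(big,[((proj("wrist",sole,s)-[230,100])*3).astype(np.int32)],True,(0,0,255),1)
im,d,_=shot("scene"); b2=cv2.resize(im[230:350,400:520,::-1],None,fx=3,fy=3)
cv2.imwrite("pics/c6.png",np.hstack([cv2.resize(big,(400,400)),cv2.resize(b2,(400,400))]))
m=(np.hypot(W[...,0]-o[0]-10,W[...,1]-o[1])<40)&(W[...,2]>o[2]-5)&(W[...,2]<o[2]+10); print(m.sum(),cv2.minAreaRect(W[m][:,:2].astype(np.float32)),np.median(W[m][:,2]),o)
E
```

```text
[490.3  207.74 214.5 ] [-3.14 -0.    1.6 ] [-0.38 -0.08 -0.78] 17.35
mark px [314.49 220.05] tip px [352.89 227.36]
836 ((499.7929382324219, 205.24664306640625), (51.86957931518555, 18.266843795776367), 2.0384116172790527) 77.44790226400113 [490.3  207.74  73.5 ]
```

View pics/c6.png

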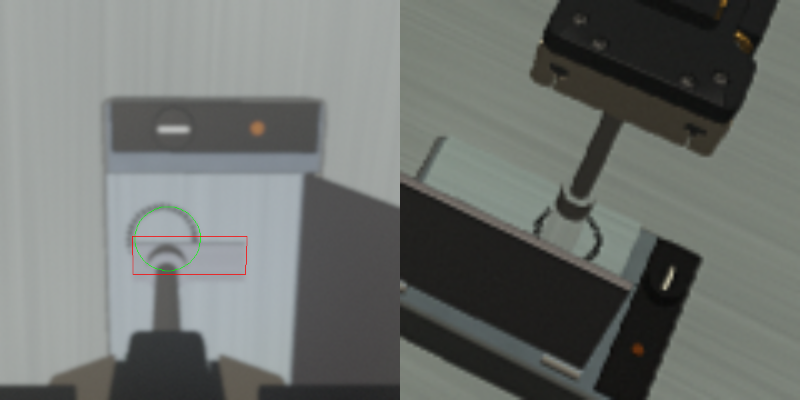

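```bash
python3 - <<'E'
from h import *
from scipy.optimize import least_squares
np.set_printoptions(precision=2,suppress=True)
s=readout.read_state(); im=cv2.imread("pics/w6.png"); g=cv2.cvtColor(im,cv2.COLOR_BGR2GRAY)
T,f,c=cam_pose("wrist",s)
bh=cv2.morphologyEx(g,cv2.MORPH_BLACKHAT,np.ones((9,9)))
q=np.argwhere(bh>18)[:,::-1]; q=q[(q[:,0]>285)&(q[:,0]<340)&(q[:,1]>195)&(q[:,1]<217)]
d=np.c_[(q-[c["cx"],c["cy"]])/f,np.ones(len(q))]@T[:3,:3].T; W=T[:3,3]+d*((45-T[2,3])/d[:,2])[:,None]
r=least_squares(lambda p:np.hypot(W[:,0]-p[0],W[:,1]-p[1])-16.5,[490,208],loss="soft_l1"); print(len(q),r.x,np.abs(r.fun).mean(),W.min(0),W.max(0))
E
```

```text
173 [487.05 208.23] 0.9481487493127323 [469.27 210.91  45.  ] [504.4 226.7  45. ]
```

```bash
python3 - <<'E'
from h import *
from scipy.optimize import least_squares
np.set_printoptions(precision=2,suppress=True)
im=cv2.imread("pics/s5.png"); g=cv2.cvtColor(im,cv2.COLOR_BGR2GRAY); T,f,c=cam_pose("scene")
bh=cv2.morphologyEx(g,cv2.MORPH_BLACKHAT,np.ones((7,7)))
q=np.argwhere(bh>45)[:,::-1]; q=q[(q[:,0]>436)&(q[:,0]<463)&(q[:,1]>287)&(q[:,1]<309)]
d=np.c_[(q-[c["cx"],c["cy"]])/f,np.ones(len(q))]@T[:3,:3].T; W=T[:3,3]+d*((45-T[2,3])/d[:,2])[:,None]
r=least_squares(lambda p:np.hypot(W[:,0]-p[0],W[:,1]-p[1])-16.5,[490,208],loss="soft_l1"); print("scene mark",len(q),r.x,np.abs(r.fun).mean())
im,d,s=shot("scene"); X=cloud("scene",d); t=np.array(s["tcp_pos"])
m=(np.hypot(X[...,0]-t[0],X[...,1]-t[1])<14)&(X[...,2]>100)&(X[...,2]<180)
P=X[m]; print("shank front surf",len(P),P.mean(0),t, "view dir",T[:3,3]-P.mean(0))
A=np.c_[P[:,2],np.ones(len(P))]; print(np.linalg.lstsq(A,P[:,:2],rcond=None)[0])
E
```

```text
scene mark 64 [487.16 210.5 ] 0.9569807813359875
shank front surf 155 [494.03 206.85 135.44] [490.29 207.74 214.51] view dir [455.49  15.89 644.62]
[[  0.    -0.  ]
 [493.72 206.93]]
```

Emit:
{"method": "step_arm", "body": {
  "steps": [
    [0.001,-0.001,0,0,0,0,1],
    [0.0034,-0.0027,0.002,0,0,0,1],
    [0.0034,-0.0027,0.006,0,0,0,1],
    [0.0034,-0.0027,0.01,0,0,0,1],
    [0.0034,-0.0027,0.013,0,0,0,1],
    [0.0034,-0.0027,0.016,0,0,0,1],
    [0.0034,-0.0027,0.016,0,0,0,1],
    [0.0034,-0.0027,0.016,0,0,0,1]
  ]
}}

```text
time: 18.5
tcp_pos: [487.5, 211.1, 198.6]
eef_rot: [-3.14, -0.001, 1.603]
wrist_force: [0.6, 0.1, -1.0]
width: 21.8
grasp_force: 40.0
```

Emit:
{"method": "step_arm", "body": {
  "steps": [
    [0,0,0.001,0,0,0,1],
    [0,0,0.002,0,0,0,1],
    [0,0,0.003,0,0,0,1],
    [0,0,0.004,0,0,0,1],
    [0,0,0.005,0,0,0,1],
    [0,0,0.005,0,0,0,1],
    [0,0,0.005,0,0,0,1],
    [0,0,0.005,0,0,0,1]
  ]
}}

```text
time: 19.5
tcp_pos: [487.4, 211.1, 193.6]
eef_rot: [-3.14, -0.001, 1.603]
wrist_force: [-1.4, -0.4, 1.0]
width: 21.8
grasp_force: 40.0
```

```bash
python3 - <<'E'
from h import *
np.set_printoptions(precision=2,suppress=True)
F=[]
for k in range(5): im,d,s=shot("wrist","w7.png"); F.append(s["wrist_force"])
print(s["tcp_pos"],s["eef_rot"],np.array(F),s["time"])
im2,_,_=shot("scene")
cv2.imwrite("pics/c7.png",np.hstack([cv2.resize(im[150:270,255:375,::-1],(400,400)),cv2.resize(im2[230:350,400:520,::-1],(400,400))]))
E
```

```text
[487.44 211.08 193.53] [-3.14 -0.    1.6 ] [[-1.38 -0.38  0.96]
 [-0.93 -0.54  0.05]
 [-0.27  0.16  0.61]
 [ 0.52  0.27  0.35]
 [-1.08 -0.28  0.96]] 19.7
```

View pics/c7.png

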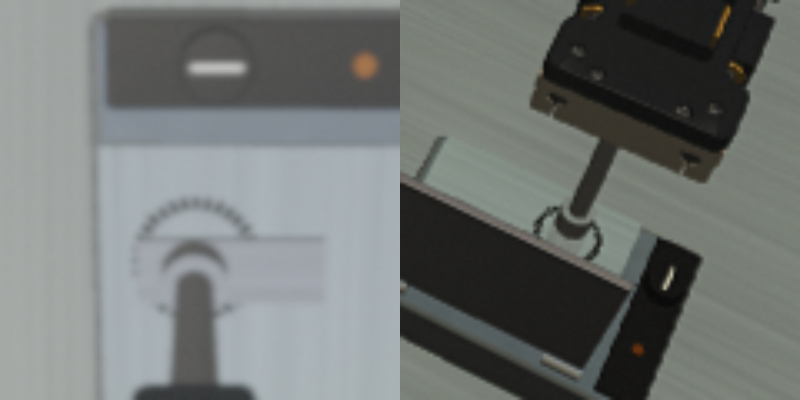

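The foot sits centred in the ring within about 2 mm and is lightly in contact. I'll press about 2.5 mm more.

Emit:
{"method": "step_arm", "body": {
  "steps": [
    [0,0,0.0005,0,0,0,1],
    [0,0,0.001,0,0,0,1],
    [0,0,0.0015,0,0,0,1],
    [0,0,0.002,0,0,0,1],
    [0,0,0.0025,0,0,0,1],
    [0,0,0.0025,0,0,0,1],
    [0,0,0.0025,0,0,0,1],
    [0,0,0.0025,0,0,0,1]
  ]
}}

```text
time: 20.8
tcp_pos: [487.5, 211.1, 191.0]
eef_rot: [-3.14, -0.001, 1.603]
wrist_force: [-1.6, -0.7, 1.9]
width: 22.2
grasp_force: 40.0
```

```bash
python3 - <<'E'
from h import *
np.set_printoptions(precision=2,suppress=True)
F=[];S=[]
for k in range(8):
    im,d,s=shot("scene","s8.png"); F.append(s["wrist_force"])
print(s["tcp_pos"],s["eef_rot"],np.mean(F,0),np.std(F,0),s["time"],s["grasp_force"])
W=cloud("scene",d); a=W[(abs(W[...,1]-150)<15)&(W[...,2]>60)&(W[...,2]<180)&(W[...,0]>500)&(W[...,0]<620)]; print(np.polyfit(a[:,2],a[:,0],1))
E
```

```text
[487.45 211.1  191.03] [-3.14 -0.    1.6 ] [-0.53 -0.22  2.04] [0.64 0.5  0.31] 21.15 39.992079734802246
[  0.13 555.91]
```

```bash
python3 -c "
from h import *
print(workorder.hand_in())"
```

```text
the job is handed in; nothing more can be done
None
```

I handed the job in at about 21 s, and the hand-in call did not return a verdict. The cover stands open at about 1.7 rad, and the upright thermometer is still gripped with its foot inside the ring (about 2 mm off centre). I estimate it is pressed in about 4.5 mm (roughly 3 N); nothing I did went near the tank, jug or paddle.

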